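Shake out a rinsed board basket and set it in the drying tray

ROBOT

A 6-joint arm with a two-finger parallel gripper is mounted at the origin on the work surface. World frame = base frame: x ahead of the robot, y to its left, z up, the work surface at z = 0. Lengths are in m, angles in rad, forces in N, time in s.
With the tool pointing down it reaches from about 0.15 to 0.775 m from the base axis. Payload 6.1 kg.
Tool frame: the origin (TCP) lies between the finger pads; the fingertips stand ctrl.nose_length ahead of it and the grasp point (between the pads) lies 2 mm behind it (ctrl.nose_length is the distance from the TCP to the fingertips, in m); z points along the fingers, y is the line along which they close (so a half turn about z gives the same grasp; the last joint's range is limited). The gripper opens to 85 mm and grips with 20 to 120 N. Pads are 22 mm wide; open, the fingers measure 114 mm over their backs; the gripper's body (76 mm by 85 mm) begins 54 mm behind the grasp point. The pads swing forward as they close: fully open they stand 13 mm farther back than shut.
Start: joints at [1.142, 0.126, -0.04, 1.405, 0, 1.571], TCP at [0.218, 0.477, 0.248] pointing down, gripper open.
Joint ranges: [-2.72, 2.72], [-0.95, 1.95], [-1.27, 1.35], [-1.78, 2.02], [-1.46, 1.47], [-3.14, 3.14]. Speed limits (rad/s): [2.39, 2.39, 3.01, 3.14, 3.14, 3.14].

INTERFACE

Orientations are given as a unit quaternion [x, y, z, w].
In Python, from plant import ctrl, cams, order gives the robot as it stands.
- The arm moves only by the shell command python3 -m pendant 'ROWS' [FORCE]. ROWS is JSON, a list of rows, each a list of 7 numbers: the turn, a rotation vector about the tool's x, y, z in rad, then the shift along the tool's x, y, z in mm, then the opening, from 0 (shut) to 1 (fully open). A call has 1 to 12 rows; each row shifts and turns the commanded pose from where the row before left it, along the tool's axes as they then stand; what a row does not reach is not made up. A row lasts 1/10 s, in which the tool goes at most 50 mm and 8.59 degrees, less where a joint would pass 70% of its speed; a pose out of reach is approached as far as the arm can. A call with a gripper value outside its range is refused whole. The fingers move at their own pace and stop on an object; FORCE is the grip in N (left out, the last holds). Time passes only in rows, so rows that do not move let the fingers close. It gives the time, the measured TCP pose, the force, the opening and the grip force at its end, in the units of the state.
- ctrl.state(): the state, without advancing time (a new reading comes with each control period).
- cams.read_camera(name): name is "scene" or "top"; returns a dict with "pixels" (400x640x3 uint8, red, green, blue), "camera_matrix" (3x3 intrinsics, pixels), "R" (3x3) and "t" (3): a world point X has camera coordinates R X + t. Camera axes: x right, y down, z forward; pixel columns grow to the right and rows downward; lengths in m; the calibration is good to about 2 mm. A picture is of the moment at which its call begins. There is no depth.
- order.sign_off(): hands the job in; it is judged then, once.
The state is a dict: "time_s": time; "q": joint angles; "qvel": joint speeds; "joint_torque": joint torques, N m; "eef_pos": TCP position; "tcp_rot": TCP orientation; "force": force on the tool from outside, world axes, zero at the start; "ft_torque": the same for the moment, N m; "finger_gap": finger opening in m; "finger_force": force on a finger pad.
Only numpy, scipy, OpenCV 4.12 (cv2) and the standard library are available. Lean on these libraries where they do the work, as an engineer would, in place of code of your own. Each camera call takes 0.05 s, during which the arm holds its last target. There are 200 camera calls.

TASK

Lift the wire basket of rinsed circuit boards off the draining stand by the black grip on its bail and, keeping the bail upright, shake the drops off over the steel pan: three full swings, at least 15 degrees to each side but never beyond 30. Then carry it to the blue drying tray, bring it to rest in line with the tray and over its middle, and let it hang there quietly (under 5 degrees of swing) a good 50 mm up for three full seconds while the last drops fall. Then lower it gently and level into the middle of the tray and let go; the swinging basket must not knock against anything, and everything else on the bench stays where it is.

Things in the scene. Friction and masses are not known exactly. Their poses are not given: they have to be found in the camera images.
- bail: Steel wire bail (upside-down U) of the basket, 0.12 kg. Origin: middle of its bar; y along the bar (8 mm rod, 116 mm long), z up. Legs (6 mm) go down 110 mm at y = +-58 mm to two pins in the basket's long sides. It starts hanging plumb on the stand's hooks, with the stand's yaw. Let go with the basket set down, it drops over to one side, to its stop at 40 degrees.
- grip (a point): Centre of the black plastic grip block in the middle of the bail's bar, 24 (x) x 50 (y) x 24 (z) mm, axes of the bail. At the start 245 mm above the bench. Take it from above, fingers closing along x, well tightened (40 N) so that the bail stays upright in them.
- basket: Stainless wire basket, 200 (x) x 100 (y) x 50 mm, with four green circuit boards standing across it up to 23 mm above the pins. It rocks almost without friction on the bail's pins, about y, stops at +-0.7 rad from the bail. Origin: middle of the pin axis, 110 mm below the grip; floor underside 35 mm below it, rim 15 mm above. z up when level; a positive turn about y puts the +x end down.
- basket_end (a point): Middle of the rim at the basket's +x end (x = 100, z = 15 mm from its origin). Dynamics: with boards 0.58 kg nominal, centre of mass 14 mm below the pins, inertia about them 0.0030 kg m2, so angle'' = -(g/L) angle + a/L, L = 0.38 m, angle = turn about y from level, a = grip's acceleration along the basket's x; period 1.24 s (1.15 to 1.35 s), dying away over a minute.
- stand: Draining stand with steel pan, fixed. Origin: on the bench under the pan's middle; x points to the post behind the pan, z up. Pan outside 345 (x) x 196 (y) x 41 (z) mm. Post 14 mm thick at x = 205 mm, 272 mm tall, foot 70 x 160 x 12 mm. At its top a cross rod (z = 262 mm) carries two 8 mm arms at y = +-40 mm that run to -x and end in hooks.
- hooks (a point): Point midway between the two hooks where the middle of the bail's bar hangs: x = 50, y = 0, z = 245 mm in the stand's axes. The hooks' tips turn up to z = 257 mm at x = 28 mm: raise the bar by 20 mm or more, then draw it off towards the stand's -x, and 100 mm or more before shaking, or a rising end may strike the arms.
- pan_middle (a point): Centre of the pan's mouth (x = y = 0 of the stand, 40 mm above the bench). Over the pan means: the basket's origin within 130 mm of it seen from above.
- tray: Blue drying tray, fixed: 276 (x) x 176 (y) x 18 (z) mm outside, walls and floor 5 mm thick (inside 266 x 166 mm). Origin: centre of its underside, on the bench; x along its length. The basket goes in with its length along the tray's, either way round.
- multimeter: Yellow hand multimeter lying on the bench, 200 x 95 x 55 mm, origin at the centre of its underside. Leave alone.
- scissors: Scissors with blue handles lying on the bench, 190 x 90 x 10 mm, origin at the rivet. Leave alone.
- power_board: Small green power board with a finned heat sink, 110 x 75 x 46 mm, origin at the centre of its underside. Leave alone.
- esd_brush: Cleaning brush lying on the bench, about 200 mm long. Leave alone.
- cleaner_bottle: Small white bottle with a blue cap, 64 mm across, 140 mm tall, origin at the centre of its underside. Leave alone.
- solder_spool: Spool of solder standing on its flange, 64 mm across, 48 mm tall. Leave alone.

How it is judged:
On the way, in this order (a step that is already met when the one before it is completed fails the run):
1. the bail's bar is lifted clear of the stand's hook arms (height (world z) of bail above 0.26 m and contact force between the fingers and bail above 1 N), for 0.2 s.
2. first swing, +x end at least 0.24 rad down, over the pan, bail upright (angle between basket's own x axis and vertical above 1.811 rad and horizontal distance between basket and pan_middle below 0.13 m and angle between bail's own z axis and vertical below 0.3 rad).
3. first swing, +x end at least 0.24 rad up, over the pan, bail upright (angle between basket's own x axis and vertical below 1.331 rad and horizontal distance between basket and pan_middle below 0.13 m and angle between bail's own z axis and vertical below 0.3 rad).
4. second swing, +x end at least 0.24 rad down, over the pan, bail upright (all of step 2).
5. second swing, +x end at least 0.24 rad up, over the pan, bail upright (all of step 3).
6. third swing, +x end at least 0.24 rad down, over the pan, bail upright (all of step 4).
7. the basket hangs still over the tray: swing under 0.1 rad, within 25 mm of the tray's middle, lined up within 0.15 rad, its floor at least 25 mm above the tray's, for 3 s (angle between basket's own z axis and vertical below 0.1 rad and horizontal distance between basket and tray below 0.025 m and angle between the x axis of basket and the x axis of tray, either way round below 0.15 rad and z of basket in the frame of tray between 0.067 and 0.25 m), for 3 s.
At the end, for the whole second after the job is handed in: The basket stands level (0.06 rad) on the tray's floor, its middle within 30 mm of the tray's, lined up within 0.17 rad either way round, released and at rest (horizontal distance between basket and tray below 0.03 m and angle between the x axis of basket and the x axis of tray, either way round below 0.17 rad and z of basket in the frame of tray below 0.046 m and angle between basket's own z axis and vertical below 0.06 rad and contact force between basket and tray above 2 N and linear speed of basket below 0.03 m/s and angular speed of basket below 0.2 rad/s); the robot touches nothing.
It fails at once if the basket rocks beyond 0.58 rad (33 degrees) (angle between basket's own z axis and vertical above 0.58 rad).
It fails at once if the basket touches something (more than 1 N) while it is tilted more than 0.13 rad (angle between basket's own z axis and vertical above 0.13 rad and contact force between basket and anything else above 1 N).
It fails at once if the basket is slammed into the tray (more than 40 N) (contact force between basket and tray above 40 N).
It fails at once if a bystander is moved by more than 20 mm (distance of any of multimeter, scissors, power_board, esd_brush, cleaner_bottle, solder_spool from where it was at the start of the episode above 0.02 m).
It also fails if it takes over 72 s, if anything falls off the work surface, if the arm or the gripper's body presses on something with over 40 N, if the wrist force passes 120 N, or if a joint passes its speed limit or range.

## Working session

There is one attempt and no reset: what is moved stays moved. The work goes in short steps, Python scripts to look and compute and a shell command to move; the robot and the scene stay as the last step left them, time stands still between calls to the robot, and variables do not carry over. Pictures are saved under pics/ and viewed, at most 10 in all, crops included, and the job is handed in when it is done.

```bash
ls; mkdir -p pics
python3 - <<'E'
from plant import ctrl,cams,order
import cv2,numpy as np
s=ctrl.state();print({k:s[k] for k in s}); print(ctrl.nose_length)
for n in("scene","top"):
    d=cams.read_camera(n);cv2.imwrite(f"pics/{n}0.png",d["pixels"][:,:,::-1]);np.savez(f"{n}0.npz",**d);print(n,d["camera_matrix"],d["R"],d["t"],-d["R"].T@d["t"])
E
```

```text
pics
{'time_s': 0.0, 'q': array([ 1.14199540e+00,  1.26393579e-01, -4.06120153e-02,  1.40544191e+00,
       -6.27516756e-06,  1.57079535e+00]), 'qvel': array([ 0.00202327, -0.00122187,  0.00025561,  0.00086991,  0.00363491,
       -0.0004352 ]), 'joint_torque': array([-1.64012761e-05, -4.35914397e+01,  3.52925277e+01,  1.71860831e-02,
        2.09302220e-04,  3.66129655e-06]), 'eef_pos': array([0.2181204 , 0.47710527, 0.24751952]), 'tcp_rot': array([ 2.12761107e-01,  9.77103899e-01, -8.07351613e-04, -1.72587835e-04]), 'force': array([ 0.48535129,  0.33833133, -0.81258387]), 'ft_torque': array([-0.0405709 ,  0.00299492, -0.0263775 ]), 'finger_force': 0.0, 'finger_gap': 0.08543190283533031}
0.017
scene [[445.86364167   0.         322.78395908]
 [  0.         445.86364167 200.28188267]
 [  0.           0.           1.        ]] [[ 0.05972259  0.99798851  0.02126368]
 [ 0.59213399 -0.01826982 -0.80563239]
 [-0.80362339  0.0607054  -0.59203404]] [-0.05005392 -0.17916496  2.17604247] [ 1.85779763 -0.08541761  1.14501446]
top [[375.55961981   0.         314.2064206 ]
 [  0.         375.55961981 199.20277229]
 [  0.           0.           1.        ]] [[-5.38068258e-02 -9.98551138e-01 -6.70990502e-04]
 [-9.76067830e-01  5.27370826e-02 -2.10974861e-01]
 [ 2.10704574e-01 -1.06969554e-02 -9.77491257e-01]] [0.02888232 0.5702459  1.55286697] [0.23095657 0.01537832 1.63824082]
```

View pics/scene0.png

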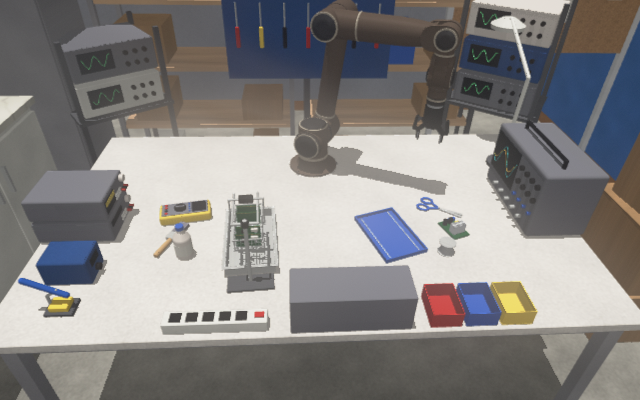

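View pics/top0.png

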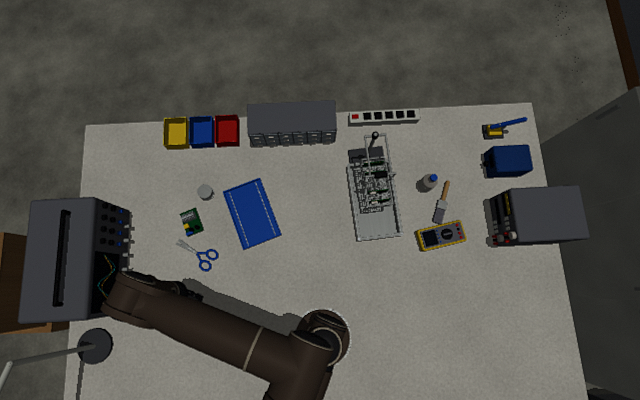

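The scene view shows the stand at about (250,240) and the blue tray at (390,233). In the top view the stand is at (375,195), its post foot at (367,155) farther from the robot, and the tray at (252,213). I'll fit the tray by colour and enlarge the stand in both views.

```bash
cat > h.py <<'E'
import numpy as np,cv2
def ray(d,u,v,z):
    C=-d["R"].T@d["t"]; w=d["R"].T@np.linalg.inv(d["camera_matrix"])@[u,v,1.]
    return C+w*(z-C[2])/w[2]
def proj(d,X):
    p=d["camera_matrix"]@(d["R"]@np.asarray(X,float)+d["t"]); return p[:2]/p[2]
def tri(obs): # [(d,u,v)]
    A=np.zeros((3,3));b=np.zeros(3)
    for d,u,v in obs:
        C=-d["R"].T@d["t"]; w=d["R"].T@np.linalg.inv(d["camera_matrix"])@[u,v,1.];w/=np.linalg.norm(w)
        P=np.eye(3)-np.outer(w,w);A+=P;b+=P@C
    return np.linalg.solve(A,b)
def snap(n):
    from plant import cams
    return cams.read_camera(n)
E
python3 - <<'E'
from h import *
S=dict(np.load("scene0.npz"));T=dict(np.load("top0.npz"))
for d,(x0,y0,x1,y1) in((T,(210,160,300,260)),(S,(345,195,435,270))):
    hsv=cv2.cvtColor(d["pixels"],cv2.COLOR_RGB2HSV);m=cv2.inRange(hsv,(105,100,40),(130,255,255))
    k=np.zeros_like(m);k[y0:y1,x0:x1]=m[y0:y1,x0:x1]
    c=max(cv2.findContours(k,0,1)[0],key=cv2.contourArea)
    P=np.array([ray(d,*q[0],.018)[:2] for q in c],np.float32)
    print(cv2.minAreaRect(P),cv2.boxPoints(cv2.minAreaRect(P)).tolist())
a=cv2.resize(S["pixels"][175:300,205:295],None,fx=4.5,fy=4.5,interpolation=2)
b=cv2.resize(T["pixels"][125:250,335:415],None,fx=4.5,fy=4.5,interpolation=2)
cv2.imwrite("pics/c1.png",np.hstack([a,b])[:,:,::-1])
E
```

```text
((0.5355515480041504, 0.2764642834663391), (0.2766907215118408, 0.17498111724853516), 18.520631790161133) [[0.3765801787376404, 0.31547877192497253], [0.43216222524642944, 0.14956004917621613], [0.6945229172706604, 0.2374497950077057], [0.6389408707618713, 0.4033685326576233]]
((0.5519899129867554, 0.27947551012039185), (0.254679799079895, 0.17533905804157257), 18.872636795043945) [[0.4031377136707306, 0.3212418556213379], [0.4598539173603058, 0.15532903373241425], [0.7008421421051025, 0.2377091646194458], [0.6441259384155273, 0.40362197160720825]]
```

View pics/c1.png

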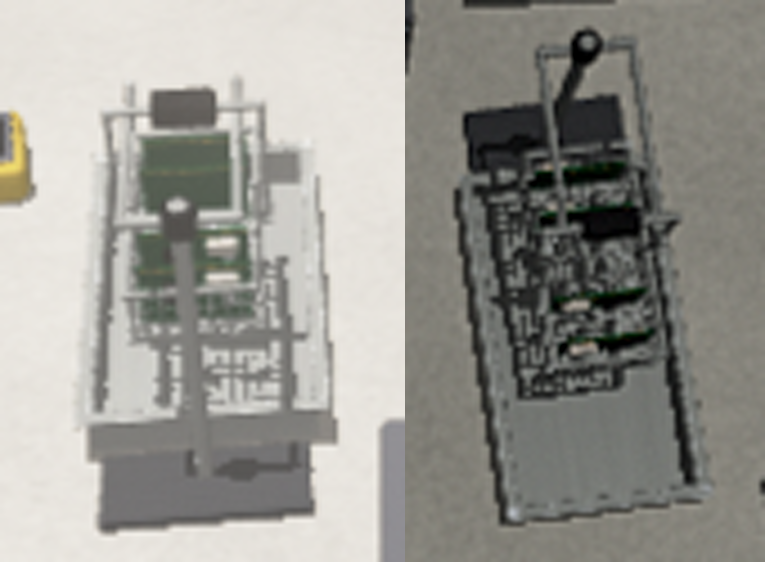

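The enlarged views show the grip block at about scene (245.7,198.8) and top (380.8,174.3). The post cap is at scene (245,220) and top (375.4,134.8). The pan corners are at top (347,165), (358,241) and (402,234).

Run:
```python
from h import *
S=dict(np.load("scene0.npz"));T=dict(np.load("top0.npz"))
# grip by dark mask
for n,d,(x0,y0,x1,y1) in(("S",S,(236,192,256,205)),("T",T,(372,168,388,180))):
    g=cv2.cvtColor(d["pixels"],cv2.COLOR_RGB2GRAY)[y0:y1,x0:x1]
    m=(g<(75 if n=="S" else 30)).astype(np.uint8);_,l,st,ce=cv2.connectedComponentsWithStats(m)
    i=1+st[1:,4].argmax();print(n,st[i],ce[i]+[x0,y0])
print("grip tri",tri([(S,245.7,198.8),(T,380.8,174.3)]))
print("cap",tri([(S,245,220.1),(T,375.4,134.8)]), ray(T,375.4,134.8,.272),ray(S,245,220.1,.272))
for p in((347.2,165.4),(358.3,240.6),(401.7,233.9)):print("pan T",ray(T,*p,.041))
for p in((224.5,270),(279.7,268.3)):print("pan S",ray(S,*p,.041))
print("gripT z.253",ray(T,380.8,174.3,.257),"S",ray(S,245.7,198.8,.25))
```

```text
Traceback (most recent call last):
ValueError: attempt to get argmax of an empty sequence
```

Run:
```python
from h import *
S=dict(np.load("scene0.npz"));T=dict(np.load("top0.npz"))
for n,d,(x0,y0,x1,y1) in(("S",S,(234,190,258,206)),("T",T,(370,166,390,182))):
    g=cv2.cvtColor(d["pixels"],cv2.COLOR_RGB2GRAY)[y0:y1,x0:x1];print(n);print(g)
print("grip tri",tri([(S,245.7,198.8),(T,380.8,174.3)]))
print("cap",tri([(S,245,220.1),(T,375.4,134.8)]), ray(T,375.4,134.8,.272),ray(S,245,220.1,.272))
for p in((347.2,165.4),(358.3,240.6),(401.7,233.9)):print("pan T",ray(T,*p,.041))
for p in((224.5,270),(279.7,268.3)):print("pan S",ray(S,*p,.041))
```

```text
S
[[230 229 229 228 228 228 229 229 228 227 227 227 226 226 227 229 230 230
  230 229 229 228 229 227]
 [229 230 230 229 228 228 228 228 228 229 229 229 227 227 227 228 229 230
  230 229 229 228 226 215]
 [227 228 230 230 230 229 229 229 229 229 229 229 229 228 228 228 228 228
  227 228 227 226 214 198]
 [207 223 230 231 231 231 229 229 229 228 229 229 226 224 223 223 221 222
  226 227 227 226 199 184]
 [175 220 230 231 224 219 218 218 217 217 217 217 191 179 179 180 156 173
  212 225 227 227 202 186]
 [167 215 229 229 180 126 118 116 107 103 102 103 102 102 103 103 104 104
  136 216 228 229 205 188]
 [173 218 228 228 157  99  99 100  99  99 100 100 101 102 102 103 104 103
  102 212 229 228 206 191]
 [171 217 226 224 152  99  98  99  98  99  99 101 103 101 101 100 102 104
  100 201 220 216 205 195]
 [176 211 220 212 141  97  98  98  99  99  99 100  99  98 100 101 101 101
  100 179 196 201 195 189]
 [198 199 198 201 138  94  94  95  96  95  95  96  96  96  97  97  97  97
   97 139 164 166 161 153]
 [140 159 167 166 120  93  93  93  94  93  94  94  96  95  96  96  95  97
   97 171 222 
[... 1566 characters left out ...]
  22  16  21  44  69  79  73  72  91  79  67  68
  107  55]
 [ 56  71  49  60 104  92  48  43  57 104 129 126 113  76  91  91  55  62
   70  26]
 [ 48  81  70  47  96 111  37  43  72 106 104 107 120  89  83  88  49  37
   52  63]
 [ 70  93  89  50  74 104  65  71  85 100  79  85 126 114 108  88  21  37
   88 113]]
grip tri [ 0.6158207  -0.25850092  0.24290133]
cap [ 0.76707951 -0.24650741  0.27111731] [ 0.76693055 -0.24939436  0.272     ] [ 0.7689052  -0.24329705  0.272     ]
pan T [ 0.72056241 -0.15652969  0.041     ]
pan T [ 0.38543738 -0.17951811  0.041     ]
pan T [ 0.40394109 -0.36658558  0.041     ]
pan S [ 0.75148674 -0.33311293  0.041     ]
pan S [ 0.7505938  -0.14472673  0.041     ]
```

```bash
python3 -m pendant '[[0,0,0.1335,0,0,-15,1],[0,0,0.1335,0,0,-15,1],[0,0,0.1335,0,0,-15,1],[0,0,0.1335,0,0,-15,1],[0,0,0.1335,0,0,-15,1],[0,0,0.1335,0,0,-15,1],[0,0,0.1335,0,0,-15,1],[0,0,0.1335,0,0,-15,1]]' 40
cat >> h.py <<'E'
from scipy.spatial.transform import Rotation as Ro
def st(target=None,yaw=None):
    from plant import ctrl
    s=ctrl.state();R=Ro.from_quat(s["tcp_rot"]).as_matrix();p=s["eef_pos"]
    print("t %.2f"%s["time_s"],"p",p.round(4),"yaw(y) %.2f"%np.degrees(np.arctan2(R[1,1],R[0,1])),"z",R[:,2].round(4),"gap %.4f F %.1f"%(s["finger_gap"],s["finger_force"]),"f",s["force"].round(1),"q",s["q"].round(2))
    if target is not None: print("tool mm",(R.T@(np.array(target)-p)*1000).round(1))
    return s
E
python3 - <<'E'
from h import *
st([.616,-.2585,.36])
S=dict(np.load("scene0.npz"));T=dict(np.load("top0.npz"))
# pan long edge in top: strongest horizontal gradient beside left edge
g=cv2.GaussianBlur(cv2.cvtColor(T["pixels"],cv2.COLOR_RGB2GRAY),(3,3),0).astype(float)
L=[];Rr=[]
for v in range(172,234,2):
    a=347.2+(v-165.4)*11.1/75.2
    for c0,o in((a,L),(a+43.5,Rr)):
        c=int(round(c0));w=np.abs(np.diff(g[v,c-4:c+5]))**2;u=c-4+.5+(w*np.arange(8)).sum()/w.sum();o.append(ray(T,u,v,.041)[:2])
for o in(L,Rr):
    f=cv2.fitLine(np.array(o,np.float32),cv2.DIST_HUBER,0,.01,.01).ravel();print(f,np.degrees(np.arctan(f[1]/f[0])))
for p in(((228.3,201),(263.2,198.3))):print(ray(S,*p,.245))
E
```

```text
time_s: 0.9
eef_pos: [0.2182, 0.4773, 0.3685]
tcp_rot: [0.682, 0.731, -0.0, 0.0]
force: [-0.3, 0.3, 0.3]
finger_gap: 0.0857
finger_force: 0.0
t 0.90 p [0.2182 0.4773 0.3685] yaw(y) 3.92 z [-4.e-04 -8.e-04 -1.e+00] gap 0.0857 F 0.0 f [-0.3  0.3  0.3] q [1.14 0.16 0.27 1.68 0.   2.64]
tool mm [-761.3  346.5    8.9]
[ 0.9984878   0.05497405  0.54159    -0.1616658 ] 3.1513696
[ 0.9994318   0.03370612  0.5210475  -0.35076064] 1.9315845
[ 0.63036597 -0.31245446  0.245     ]
[ 0.61844126 -0.19589491  0.245     ]
```

```bash
python3 -m pendant '[[0,0,0,-42,19,0,1],[0,0,0,-42,19,0,1],[0,0,0,-42,19,0,1],[0,0,0,-42,19,0,1],[0,0,0,-42,19,0,1],[0,0,0,-42,19,0,1],[0,0,0,-42,19,0,1],[0,0,0,-42,19,0,1],[0,0,0,-42,19,0,1],[0,0,0,-42,19,0,1]]' >/dev/null;  python3 -m pendant '[[0,0,0,-42,19,0,1],[0,0,0,-42,19,0,1],[0,0,0,-42,19,0,1],[0,0,0,-42,19,0,1],[0,0,0,-42,19,0,1],[0,0,0,-42,19,0,1],[0,0,0,-42,19,0,1],[0,0,0,-36,16,0,1],[0,0,0,0,0,0,1]]' >/dev/null
python3 - <<'E'
from h import *
st([.618,-.2575,.243])
d=snap("scene");np.savez("scene1.npz",**d)
cv2.imwrite("pics/s1.png",cv2.resize(d["pixels"][130:250,170:310],None,fx=4.5,fy=4.5,interpolation=2)[:,:,::-1])
E
```

```text
t 2.80 p [ 0.6135 -0.2497  0.3636] yaw(y) 4.01 z [-0.0052  0.0012 -1.    ] gap 0.0856 F 0.0 f [-0.1  1.  -0.7] q [-0.39  0.47  0.68  1.79 -0.    1.11]
tool mm [ -8.2   4.6 120.6]
```

View pics/s1.png

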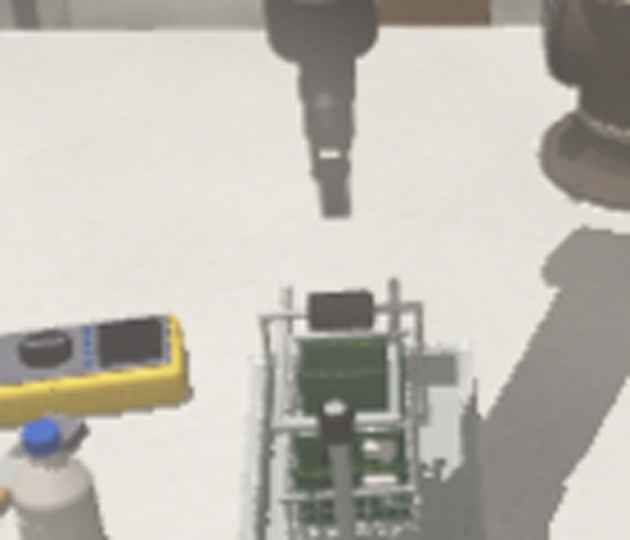

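The crop shows the fingers above the grip: tips at crop (335,215), grip block at (341,311). I'll check the offset against projections.

Run:
```python
from h import *
S=dict(np.load("scene1.npz"));T=dict(np.load("top0.npz"))
tip=proj(S,[.6135,-.2497,.3466]);print("tip pred",tip,"seen",170+335/4.5,130+213/4.5)
print("grip pred",proj(S,[.618,-.2575,.245]),"seen",170+341/4.5,130+311/4.5)
print(ray(S,245.7,199,.247),ray(T,381,174.3,.255))
```

```text
tip pred [244.97854083 172.67616689] seen 244.44444444444446 177.33333333333334
grip pred [245.00993856 198.54930082] seen 245.77777777777777 199.11111111111111
[ 0.62342987 -0.25458193  0.247     ] [ 0.61258329 -0.25992446  0.255     ]
```

```bash
python3 -m pendant '[[0,0,0,-2,2,12,1],[0,0,0,-2,2,12,1],[0,0,0,-1.5,1,12,1],[0,0,0,0,0,12,1],[0,0,0,0,0,12,1],[0,0,0,0,0,12,1],[0,0,0,0,0,12,1],[0,0,0,0,0,12,1],[0,0,0,0,0,12,1],[0,0,0,0,0,10,1],[0,0,0,0,0,3,1],[0,0,0,0,0,0,1]]' >/dev/null
python3 - <<'E'
from h import *
st([.618,-.255,.243])
d=snap("scene");np.savez("scene2.npz",**d)
cv2.imwrite("pics/s2.png",cv2.resize(d["pixels"][160:260,190:310],None,fx=5,fy=5,interpolation=2)[:,:,::-1])
E
```

```text
t 4.05 p [ 0.6168 -0.2499  0.2472] yaw(y) 4.27 z [-5.e-04  2.e-04 -1.e+00] gap 0.0855 F 0.0 f [ 0.3  0.3 -0.8] q [-0.38  0.41  0.32  1.49  0.    1.11]
tool mm [-5.1  0.8  4.2]
```

View pics/s2.png

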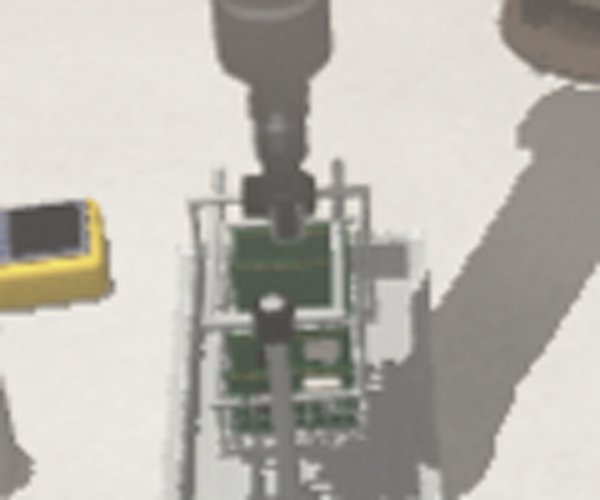

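Finger at crop (288,225), grip centre at (279,195), so about 5 mm to shift toward -y. I'll shift, lower 4 mm and close.

```bash
python3 -m pendant '[[0,0,0,-2.5,0.5,2,1],[0,0,0,-2.5,0.5,2,1],[0,0,0,0,0,0,0.6],[0,0,0,0,0,0,0.4],[0,0,0,0,0,0,0.3],[0,0,0,0,0,0,0.2],[0,0,0,0,0,0,0.1],[0,0,0,0,0,0,0],[0,0,0,0,0,0,0],[0,0,0,0,0,0,0],[0,0,0,0,0,0,0],[0,0,0,0,0,0,0]]' 40
python3 - <<'E'
from h import *
st()
E
```

```text
time_s: 5.3
eef_pos: [0.6186, -0.2556, 0.2437]
tcp_rot: [0.68, 0.733, -0.0, 0.0]
force: [-1.4, -0.4, 4.8]
finger_gap: 0.0235
finger_force: 42.3
t 5.30 p [ 0.6186 -0.2556  0.2437] yaw(y) 4.24 z [ 4.e-04 -4.e-04 -1.e+00] gap 0.0235 F 42.3 f [-1.4 -0.4  4.8] q [-0.39  0.41  0.32  1.48 -0.    1.11]
```

```bash
python3 -m pendant '[[0,0,0,0,0,-5,0],[0,0,0,0,0,-10,0],[0,0,0,0,0,-10,0],[0,0,0,0,0,-10,0],[0,0,0,0,0,-5,0],[0,0,0,0,0,0,0],[0,0,0,0,0,0,0]]' >/dev/null; python3 -m pendant '[[0,0,0,0,-10,0,0],[0,0,0,0,-10,0,0],[0,0,0,0,-10,0,0],[0,0,0,0,-10,0,0],[0,0,0,0,-10,0,0],[0,0,0,0,-10,0,0],[0,0,0,0,-10,0,0],[0,0,0,0,-10,0,0],[0,0,0,0,-10,0,0],[0,0,0,0,-10,0,0],[0,0,0,0,-10,0,0],[0,0,0,0,-10,0,0]]'
python3 - <<'E'
from h import *
st()
d=snap("scene");np.savez("scene3.npz",**d);t=snap("top");np.savez("top3.npz",**t)
st()
a=cv2.resize(d["pixels"][160:270,200:310],None,fx=3.6,fy=3.6,interpolation=2)
b=cv2.resize(t["pixels"][135:245,325:435],None,fx=3.6,fy=3.6,interpolation=2)
cv2.imwrite("pics/s3.png",np.hstack([a,b])[:,:,::-1])
E
```

```text
time_s: 7.2
eef_pos: [0.4981, -0.2644, 0.2833]
tcp_rot: [0.68, 0.733, -0.0, 0.0]
force: [-0.5, -0.4, -6.3]
finger_gap: 0.0233
finger_force: 41.1
t 7.20 p [ 0.4981 -0.2644  0.2833] yaw(y) 4.24 z [ 1.e-04 -1.e-04 -1.e+00] gap 0.0233 F 41.1 f [-0.5 -0.4 -6.3] q [-0.49  0.2   0.13  1.5  -0.    1.01]
t 7.30 p [ 0.4976 -0.2644  0.2837] yaw(y) 4.19 z [-1.e-04 -2.e-04 -1.e+00] gap 0.0234 F 41.1 f [ 0.9 -0.5 -6.8] q [-0.49  0.2   0.13  1.5  -0.    1.01]
```

View pics/s3.png

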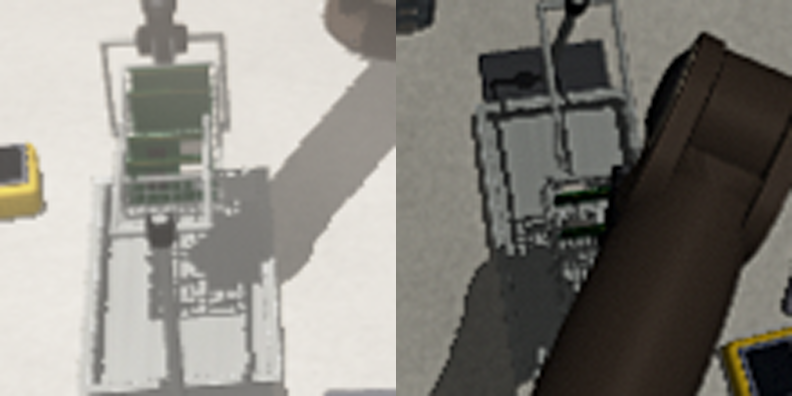

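The scene crop shows the basket hanging level, with the bar at crop (170,42) and green boards in rows 65–200. The rear board's top edge, at row 65, is a clear edge to track.

```bash
cat >> h.py <<'E'
def sim(v,T,th0=0.,om0=0.,dt=.1,extra=0,n=20):
    # v in mm/row along basket x, exact per-row (linear interp) ; returns trace
    w=2*np.pi/T;L=9.81/w**2;th,om=th0,om0;tr=[];last=0.;h=dt/n
    for vi in list(v)+[0]*extra:
        om+=(vi/1000/dt-last)/L;last=vi/1000/dt
        for _ in range(n):
            c,s=np.cos(w*h),np.sin(w*h);th,om=th*c+om/w*s,om*c-th*w*s;tr.append((th,om))
    om+=(0-last)/L
    return np.array(tr),th,om,np.hypot(th,om/w)
E
python3 - <<'E'
from h import *
for v in(8,9,10):
  p=[-v]*6+[v]*6+[-v]*6+[v]*6
  for T in(1.15,1.24,1.35):
    tr,_,_,A=sim(p,T);print(v,T,A.round(3),abs(tr[:,0]).max().round(3))
E
```

```text
8 1.15 0.351 0.309
8 1.24 0.328 0.288
8 1.35 0.277 0.249
9 1.15 0.395 0.347
9 1.24 0.369 0.324
9 1.35 0.311 0.28
10 1.15 0.439 0.386
10 1.24 0.41 0.36
10 1.35 0.346 0.311
```

```bash
cat > track.py <<'E'
from h import *
def edge(d,p):
    # subpixel row of rear board top edge in scene view, minus row predicted for the pin axis at TCP p
    o=proj(d,[p[0],p[1],p[2]+.002-.11]);u=int(round(o[0]))
    g=cv2.cvtColor(d["pixels"],cv2.COLOR_RGB2HSV)
    m=cv2.inRange(g,(35,60,30),(90,255,255))
    r=int(round(o[1])); sub=m[r-45:r+45,u-14:u+15]>0
    cnt=sub.sum(1);rows=np.nonzero(cnt>=8)[0]
    return o,rows[[0,-1]]+r-45-o[1] if len(rows) else None,cnt.sum(),(cnt*np.arange(-45,45)).sum()/max(cnt.sum(),1)
if __name__=="__main__":
    d=dict(np.load("scene3.npz"));p=[.498,-.2644,.2833]
    print(edge(d,p))
    o,_,_,_=edge(d,p);u=int(o[0]);r=int(o[1])
    print(o)
    for v in range(r-36,r+36):print(v,cv2.cvtColor(d["pixels"][v:v+1,u-10:u+11],cv2.COLOR_RGB2HSV).mean((0,1)).round(0),d["pixels"][v,u-10:u+11].mean().round(0),end=";  " if v%3 else "\n")
E
python3 track.py
```

```text
(array([247.27468026, 194.71424175]), None, np.int64(0), np.float64(0.0))
[247.27468026 194.71424175]
158 [ 17.  16. 179.] 174.0;  159 [ 16.  15. 180.] 175.0
160 [ 17.  15. 181.] 176.0;  161 [ 17.  15. 181.] 176.0;  162 [ 17.  16. 179.] 174.0
163 [ 17.  16. 184.] 179.0;  164 [ 18.  16. 188.] 183.0;  165 [ 17.  16. 188.] 183.0
166 [ 17.  17. 181.] 176.0;  167 [ 17.  18. 160.] 155.0;  168 [ 17.  19. 154.] 148.0
169 [ 16.  20. 140.] 135.0;  170 [ 17.  18. 131.] 127.0;  171 [ 17.  19. 139.] 134.0
172 [ 16.  18. 153.] 148.0;  173 [ 17.  18. 157.] 152.0;  174 [ 17.  17. 164.] 159.0
175 [ 18.  16. 185.] 180.0;  176 [ 18.  13. 197.] 193.0;  177 [ 23.  12. 183.] 179.0
178 [ 37.  20. 146.] 141.0;  179 [ 37.  33. 123.] 116.0;  180 [ 36.  27. 115.] 111.0
181 [ 39.  24. 112.] 108.0;  182 [ 39.  24. 111.] 107.0;  183 [ 40.  25. 111.] 106.0
184 [ 40.  27. 112.] 107.0;  185 [ 36.  34. 117.] 110.0;  186 [ 38.  28. 111.] 106.0
187 [ 42.  26. 108.] 103.0;  188 [ 42.  25. 107.] 102.0;  189 [ 43.  26. 106.] 101.0
190 [ 43.  27. 106.] 100.0;  191 [ 44.  27. 107.] 101.0;  192 [ 43.  25. 111.] 106.0
193 [ 4
[... 340 characters left out ...]
3.  33. 126.] 120.0;  206 [ 39.  25. 141.] 135.0;  207 [ 37.  24. 132.] 126.0
208 [ 32.  15. 143.] 139.0;  209 [ 28.  10. 161.] 159.0;  210 [ 32.  13. 128.] 125.0
211 [ 39.  19. 112.] 108.0;  212 [ 44.  18. 111.] 107.0;  213 [ 51.  20. 116.] 111.0
214 [ 52.  27. 106.] 100.0;  215 [ 51.  24. 109.] 104.0;  216 [ 39.  15. 128.] 124.0
217 [ 24.   8. 155.] 153.0;  218 [ 24.   7. 169.] 167.0;  219 [ 22.   9. 145.] 143.0
220 [ 24.   9. 165.] 163.0;  221 [ 24.   9. 170.] 168.0;  222 [ 22.  10. 161.] 158.0
223 [ 23.  10. 146.] 144.0;  224 [ 20.  12. 125.] 123.0;  225 [ 22.  11. 133.] 131.0
226 [ 22.  11. 140.] 137.0;  227 [ 22.  11. 145.] 143.0;  228 [ 22.  10. 148.] 146.0
229 [ 23.   9. 146.] 144.0;
```

```bash
python3 -m pendant '[[0,0,0,0,-9,0,0],[0,0,0,0,-9,0,0],[0,0,0,0,-9,0,0],[0,0,0,0,-9,0,0],[0,0,0,0,-9,0,0],[0,0,0,0,-9,0,0],[0,0,0,0,9,0,0],[0,0,0,0,9,0,0],[0,0,0,0,9,0,0],[0,0,0,0,9,0,0],[0,0,0,0,9,0,0],[0,0,0,0,9,0,0]]'
python3 -m pendant '[[0,0,0,0,-9,0,0],[0,0,0,0,-9,0,0],[0,0,0,0,-9,0,0],[0,0,0,0,-9,0,0],[0,0,0,0,-9,0,0],[0,0,0,0,-9,0,0],[0,0,0,0,9,0,0],[0,0,0,0,9,0,0],[0,0,0,0,9,0,0],[0,0,0,0,9,0,0],[0,0,0,0,9,0,0],[0,0,0,0,9,0,0]]'
python3 - <<'E'
from h import *
from plant import ctrl
st();F=[];t=[];P=[]
for i in range(32):
    s=ctrl.state();t.append(s["time_s"]);P.append(s["eef_pos"]);d=snap("scene");F.append(d["pixels"])
np.savez("rec1.npz",F=F,t=t,P=P);print(t[0],t[1],t[-1],P[0],P[3],P[-1])
F=np.array(F)
cv2.imwrite("pics/rec.png",cv2.resize(np.hstack([F[i][160:250,212:285] for i in(2,8,14,20)]),None,fx=2.7,fy=2.7)[:,:,::-1])
E
```

```text
time_s: 8.5
eef_pos: [0.5, -0.2642, 0.2829]
tcp_rot: [0.68, 0.733, -0.0, -0.0]
force: [0.2, -0.4, -6.8]
finger_gap: 0.0236
finger_force: 41.1
time_s: 9.7
eef_pos: [0.5, -0.2642, 0.283]
tcp_rot: [0.68, 0.733, -0.0, -0.0]
force: [-0.1, -1.0, -5.9]
finger_gap: 0.0232
finger_force: 41.2
t 9.70 p [ 0.5    -0.2642  0.283 ] yaw(y) 4.27 z [-4.e-04  2.e-04 -1.e+00] gap 0.0232 F 41.2 f [-0.1 -1.  -5.9] q [-0.49  0.21  0.13  1.5   0.    1.01]
9.7 9.75 11.25 [ 0.49998904 -0.26415576  0.28295205] [ 0.49956156 -0.26419182  0.28282276] [ 0.49891414 -0.26432926  0.28330713]
```

View pics/rec.png

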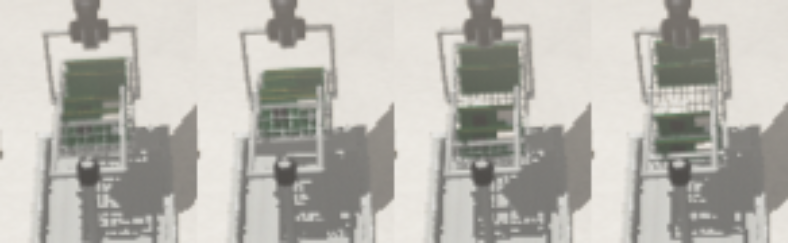

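The strip shows clear swinging. The rear board's top edge goes from strip row 70 (frame 8, +x end up) to row 38 (frame 20, +x end down). I'll fit the period and phase.

```bash
cat > fit.py <<'E'
from h import *
from scipy.optimize import curve_fit
def sig(F,box):
    # sub-pixel row of rear board's top: dark columns below the bail bar, left and right of the grip
    x0,x1,y0,y1=box;X=np.array(F,float)[:,y0:y1,x0:x1].mean(3).reshape(len(F),-1)
    X-=X.mean(0);U,S,V=np.linalg.svd(X,full_matrices=False);return U[:,0]*S[0],U[:,1]*S[1],S[:4]
def fitT(t,s,T0=1.24,free=True):
    f=lambda t,a,b,c,T:a*np.cos(2*np.pi*t/T)+b*np.sin(2*np.pi*t/T)+c
    g=f if free else (lambda t,a,b,c:f(t,a,b,c,T0))
    p,cv=curve_fit(g,t,s,p0=[s.std(),s.std(),s.mean()]+([T0] if free else []));return p,np.sqrt(np.diag(cv)),(s-g(t,*p)).std()
E
python3 - <<'E'
from fit import *
d=np.load("rec1.npz");F=d["F"];t=d["t"]-d["t"][0];S=dict(np.load("scene0.npz"))
a,b,s=sig(F,(232,262,170,225));print(s);print((a/100).round(1));print(fitT(t,a))
# edge rows: left board strip
e=[]
for f in F:
    g=f[160:200].astype(float);m=(g[:,:,1]-g[:,:,0])[:,238:244].mean(1);gr=g[:,238:244].mean((1,2))
    e.append(m.round(0))
for i in(2,8,14,20):print(e[i].astype(int))
# top edge: first row where G-R rises
r=[]
for m in e:
    k=np.nonzero(m>6)[0];k=k[0];r.append(160+k-(m[k]-6)/max(m[k]-m[k-1],1))
r=np.array(r);print(r.round(1));print(fitT(t,r))
E
```

```text
[4821.06322584 2633.64529341 1671.81326542 1329.45854278]
[ -3.1   1.5   5.    7.4   8.4   9.    9.1   9.1   9.    8.1   7.    4.5
   0.9  -4.   -7.9 -10.4 -12.2 -12.7 -12.5 -12.5 -12.7 -12.3 -10.7  -8.5
  -4.9   0.2   3.7   6.7   7.9   8.8   9.    9.1]
(array([-2.92475080e+01,  1.17709800e+03,  1.66977543e-13,  1.24365463e+00]), array([inf, inf, inf, inf]), np.float64(122.39691308849628))
[-5 -5 -5 -5 -5 -4 -5 -6 -4 -5 -5 -5 -5 -5 -4 -5 -4 -4 -4 -4 -4 -2 10  0
  6  7  8  2  6  7  8  8  9  9 10 10  8  5  9  7]
[-4 -5 -5 -5 -5 -5 -5 -5 -5 -4 -5 -5 -5 -4 -5 -5 -4 -4 -4 -4 -4 -4 -4 -4
 -3  0  5 10  9 10 12 13 11  4 12 11  3 14 10 -1]
[-5 -5 -5 -5 -4 -4 -4 -4 -5 -5 -4 -4 -5 -4 -4 -4  0  9  0  3  3  3  3  6
  9  1  4  4  5  5  5  5  6  6  5  0 -5 -2 -1 15]
[-5 -4 -5 -5 -5 -4 -5 -5 -5 -5 -5 -4 -5 -4 -4 -2  0  2  2  2  2  2  4  8
 11  3  3  3  4  4  4  5  3 -4 -4 -5 -4 -4 -3 -4]
[184.3 185.  181.7 185.  184.8 185.9 185.7 185.6 186.2 185.5 182.8 184.
 179.9 184.  176.7 175.6 183.  182.6 182.2 182.2 182.5 183.  175.7 176.7
 177.9 184.3 180.8 182.7 183.9 186.6 185.7 185.6]
(array([  1.21200802,   2.60369314, 182.52192064,   1.41075991]), array([1.24892777, 0.86870324, 0.49152718, 0.16316508]), np.float64(2.3954279119854607))fit.py:10: OptimizeWarning: Covariance of the parameters could not be estimated
  p,cv=curve_fit(g,t,s,p0=[s.std(),s.std(),s.mean()]+([T0] if free else []));return p,np.sqrt(np.diag(cv)),(s-g(t,*p)).std()
```

```bash
cat >> fit.py <<'E'
def edge(F,cols,r0,r1,thr=-1.5):
    r=[]
    for f in F:
        g=np.asarray(f,float)[r0:r1,cols[0]:cols[1]];m=(g[:,:,1]-g[:,:,0]).mean(1)
        k=np.nonzero((m[:-1]>thr)&(m[1:]>thr))[0]
        k=k[0];r.append(r0+k-(m[k]-thr)/(m[k]-m[k-1]))
    return np.array(r)
E
python3 - <<'E'
from fit import *
d=np.load("rec1.npz");F=d["F"];t=d["t"]-d["t"][0];S=dict(np.load("scene0.npz"))
r=edge(F,(238,244),162,200);print(r.round(1));p,e,sd=fitT(t,r);print(p,e,sd,np.hypot(*p[:2]))
r0=edge([dict(np.load("scene3.npz"))["pixels"]],(238,244),162,200);print("level",r0)
# geometry: px per rad for rear board top at (-xr,z=.023), centre found from level row
R=np.array([[np.cos(np.radians(4.2)),np.sin(np.radians(4.2))]])[0]
def row(th,xr):
    x=-xr*np.cos(th)+.023*np.sin(th);z=xr*np.sin(th)+.023*np.cos(th)
    return proj(S,[.499+x*R[0],-.2642+x*R[1],.285-.11+z])[1]
for xr in(.04,.05,.06,.07,.08):print(xr,[row(a,xr).round(1) for a in(-.4,-.3,0,.3,.4)])
E
```

```text
[177.4 179.2 181.1 182.6 184.1 185.2 185.1 185.1 184.5 183.5 182.1 180.3
 178.7 176.9 175.6 174.7 174.4 174.9 175.2 175.3 175.  174.5 174.8 175.7
 176.8 178.3 180.1 182.1 183.1 184.1 185.1 185.1]
[ -0.2550909    5.57750911 178.93377226   1.23158756] [0.43626012 0.2371947  0.17310515 0.02206481] 0.8677180805531448 5.583339436613182
level [177.73333333]
0.04 [np.float64(186.7), np.float64(185.9), np.float64(183.8), np.float64(182.7), np.float64(182.5)]
0.05 [np.float64(186.2), np.float64(185.1), np.float64(182.3), np.float64(180.6), np.float64(180.3)]
0.06 [np.float64(185.7), np.float64(184.3), np.float64(180.8), np.float64(178.5), np.float64(178.1)]
0.07 [np.float64(185.2), np.float64(183.6), np.float64(179.4), np.float64(176.5), np.float64(175.8)]
0.08 [np.float64(184.7), np.float64(182.8), np.float64(177.9), np.float64(174.4), np.float64(173.6)]
```

```bash
cat >> fit.py <<'E'
S0=dict(np.load("scene0.npz"))
def row(th,p,yaw,xr=.081):
    c,s=np.cos(yaw),np.sin(yaw);x=-xr*np.cos(th)+.023*np.sin(th);z=xr*np.sin(th)+.023*np.cos(th)
    return proj(S0,[p[0]+x*c,p[1]+x*s,p[2]+.002-.11+z])[1]
def theta(r,p,yaw,off=0.):
    g=np.linspace(-.6,.6,121);R=np.array([row(a,p,yaw) for a in g]);return np.interp(-(np.asarray(r)-off),-R,g)
E
python3 - <<'E'
from fit import *
d=np.load("rec1.npz");F=d["F"];t=d["t"]-d["t"][0]
r=edge(F,(238,244),162,200);th=theta(r,[.499,-.2642,.283],.0733);print(th.round(2))
ok=r>175.8
f=lambda t,a,b,T:a*np.cos(2*np.pi*t/T)+b*np.sin(2*np.pi*t/T)
p,c=curve_fit(f,t[ok],th[ok],p0=[0,-.4,1.24]);print(p,np.sqrt(np.diag(c)),(th[ok]-f(t[ok],*p)).std(),np.hypot(p[0],p[1]))
v=[-9]*6+[9]*6+[-9]*6+[9]*6
T=p[2]
_,a,b,A=sim(v,T);print("pred th,om/w at end",a,b*T/2/np.pi,"amp",A,"meas",p[:2], "phase pred/meas",np.arctan2(b*T/6.283,a),np.arctan2(p[1],p[0]))
E
```

```text
[ 0.03 -0.1  -0.21 -0.29 -0.37 -0.43 -0.42 -0.42 -0.4  -0.34 -0.27 -0.16
 -0.06  0.06  0.17  0.25  0.28  0.23  0.2   0.2   0.22  0.27  0.24  0.16
  0.07 -0.03 -0.15 -0.26 -0.32 -0.37 -0.42 -0.42]
[ 0.01960179 -0.43663243  1.22546677] [0.00489692 0.00332629 0.00323207] 0.009387488174564041 0.4370721991112342
pred th,om/w at end 0.048839390474324666 -0.3719118327405227 amp 0.37510491518283 meas [ 0.01960179 -0.43663243] phase pred/meas -1.4402274757758733 -1.5259333341686103
```

```bash
cat >> fit.py <<'E'
def stop(a,b,T,t0,ts,N):
    # rows (mm/0.1s) that kill theta=a cos w(t-t0)+b sin w(t-t0), starting at time ts, net shift 0
    w=2*np.pi/T;x=ts-t0;th=a*np.cos(w*x)+b*np.sin(w*x);om=w*(-a*np.sin(w*x)+b*np.cos(w*x))
    _,e,o,_=sim([0]*N,T,th,om)
    M=np.zeros((3,N))
    for i in range(N):
        v=np.zeros(N);v[i]=1;_,p,q,_=sim(v,T);M[:,i]=p,q,.05
    return np.linalg.pinv(M)@[-e,-o,0],th,om
E
python3 - <<'E'
from fit import *
s=st();t=s["time_s"]
for k in range(26,38):
    v,th,om=stop(.0196,-.4366,1.2255,9.7,t+k*.1,22);x=np.cumsum(v);print(k,round(t+k*.1,2),round(th,2),"range",x.min().round(1),x.max().round(1),"vmax",abs(v).max().round(1))
    if x.max()<3:
        tr,_,_,A=sim(v.round(0),1.2255,th,om);print(v.round(0).astype(int).tolist(),v.round(0).sum(),A.round(3),abs(tr[:,0]).max().round(2))
E
```

```text
t 11.30 p [ 0.4989 -0.2643  0.2833] yaw(y) 4.24 z [ 1.e-04 -0.e+00 -1.e+00] gap 0.0233 F 41.2 f [ 0.2  0.1 -6.3] q [-0.49  0.21  0.13  1.5   0.    1.01]
26 13.9 -0.21 range -47.6 26.7 vmax 18.0
27 14.0 0.0 range -52.0 12.8 vmax 16.0
28 14.1 0.22 range -50.0 5.4 vmax 14.0
29 14.2 0.38 range -51.5 8.7 vmax 14.7
30 14.3 0.44 range -50.1 20.5 vmax 16.9
31 14.4 0.39 range -41.6 35.1 vmax 18.5
32 14.5 0.24 range -28.9 46.5 vmax 18.2
33 14.6 0.02 range -14.8 51.6 vmax 16.3
34 14.7 -0.19 range -5.3 50.4 vmax 14.2
35 14.8 -0.36 range -7.7 50.9 vmax 14.6
36 14.9 -0.44 range -18.8 50.3 vmax 16.8
37 15.0 -0.4 range -33.3 43.3 vmax 18.5
```

```bash
Z='[0,0,0,0,0,0,0]'; python3 -m pendant '[[0,0,0,0,0,0,0],[0,0,0,0,0,0,0],[0,0,0,0,0,0,0],[0,0,0,0,0,0,0],[0,0,0,0,0,0,0],[0,0,0,0,0,0,0],[0,0,0,0,0,0,0],[0,0,0,0,0,0,0],[0,0,0,0,0,0,0],[0,0,0,0,0,0,0],[0,0,0,0,0,0,0],[0,0,0,0,0,0,0]]' >/dev/null; python3 -m pendant '[[0,0,0,0,0,0,0],[0,0,0,0,0,0,0],[0,0,0,0,0,0,0],[0,0,0,0,0,0,0],[0,0,0,0,0,0,0],[0,0,0,0,0,0,0],[0,0,0,0,0,0,0],[0,0,0,0,0,0,0]]' >/dev/null
python3 - <<'E'
from fit import *
from plant import ctrl
F=[];t=[]
for i in range(16):
    t.append(ctrl.state()["time_s"]);F.append(snap("scene")["pixels"])
np.savez("rec2.npz",F=F,t=t)
s=st();d=np.load("rec1.npz");F=np.concatenate([d["F"],F]);t=np.concatenate([d["t"],t])-9.7
r=edge(F,(238,244),162,200);th=theta(r,[.499,-.2642,.283],.0733);print(th[32:].round(2));ok=r>175.8
f=lambda t,a,b,T:a*np.cos(2*np.pi*t/T)+b*np.sin(2*np.pi*t/T)
p,c=curve_fit(f,t[ok],th[ok],p0=[0,-.4,1.22]);print(p,np.sqrt(np.diag(c)),(th[ok]-f(t[ok],*p)).std())
for k in range(0,3):
  v,a,b=stop(*p,9.7,s["time_s"]+k*.1,22);v2=(v*2).round()/2;x=np.cumsum(v2);tr,_,_,A=sim(v2,p[2],a,b)
  print(k,v2.tolist(),x.min(),x.max(),x[-1],A.round(3),abs(tr[:,0]).max().round(2))
E
```

```text
t 14.10 p [ 0.4989 -0.2643  0.2833] yaw(y) 4.24 z [-1.e-04 -0.e+00 -1.e+00] gap 0.0232 F 41.2 f [ 0.2 -0.3 -5.6] q [-0.49  0.21  0.13  1.5  -0.    1.01]
[ 0.14  0.03 -0.09 -0.2  -0.27 -0.33 -0.37 -0.43 -0.43 -0.37 -0.32 -0.26
 -0.15 -0.04  0.07  0.16]
[ 0.02739064 -0.42850524  1.21692925] [0.00448661 0.00317387 0.00092397] 0.012262095939838544
0 [-11.0, -13.5, -12.5, -8.5, -2.0, 5.0, 10.5, 13.0, 12.5, 8.5, 2.5, -4.5, -10.0, -13.0, -13.0, -9.0, -3.0, 3.5, 9.5, 13.0, 13.0, 9.5] -48.0 4.5 0.5 0.002 0.38
1 [-15.0, -13.5, -8.5, -2.0, 5.5, 11.0, 13.5, 12.0, 7.5, 0.5, -6.5, -12.5, -15.0, -14.0, -9.5, -3.0, 4.0, 10.0, 13.0, 12.5, 8.5, 2.0] -49.5 11.0 0.5 0.002 0.41
2 [-15.5, -10.5, -2.5, 5.0, 11.5, 14.0, 13.0, 8.0, 0.5, -7.5, -14.0, -17.0, -16.0, -11.5, -4.0, 4.0, 10.5, 14.0, 13.5, 9.0, 2.0, -6.0] -46.5 23.5 0.5 0.002 0.42
```

```bash
python3 -m pendant '[[0,0,0,0,-11,0,0],[0,0,0,0,-13.5,0,0],[0,0,0,0,-12.5,0,0],[0,0,0,0,-8.5,0,0],[0,0,0,0,-2,0,0],[0,0,0,0,5,0,0],[0,0,0,0,10.5,0,0],[0,0,0,0,13,0,0],[0,0,0,0,12.5,0,0],[0,0,0,0,8.5,0,0],[0,0,0,0,2.5,0,0]]' >/dev/null; python3 -m pendant '[[0,0,0,0,-4.5,0,0],[0,0,0,0,-10,0,0],[0,0,0,0,-13,0,0],[0,0,0,0,-13,0,0],[0,0,0,0,-9,0,0],[0,0,0,0,-3,0,0],[0,0,0,0,3.5,0,0],[0,0,0,0,9.5,0,0],[0,0,0,0,13,0,0],[0,0,0,0,13,0,0],[0,0,0,0,9.5,0,0]]' >/dev/null
python3 - <<'E'
from fit import *
from plant import ctrl
F=[];t=[]
for i in range(20):
    t.append(ctrl.state()["time_s"]);F.append(snap("scene")["pixels"])
np.savez("rec3.npz",F=F,t=t)
s=st();t=np.array(t)-t[0]
r=edge(F,(238,244),162,200);th=theta(r,s["eef_pos"],.0733);print(th.round(2))
T=1.217;f=lambda t,a,b,c:a*np.cos(2*np.pi*t/T)+b*np.sin(2*np.pi*t/T)+c
p,c=curve_fit(f,t[2:],th[2:],p0=[0,0,0]);print(p,np.sqrt(np.diag(c)))
st([.536,.277,.283])
E
```

```text
t 17.30 p [ 0.4994 -0.2643  0.2833] yaw(y) 4.24 z [ 0. -0. -1.] gap 0.0232 F 41.2 f [-0.7 -0.1 -6.1] q [-0.49  0.21  0.13  1.5  -0.    1.01]
[ 0.05  0.02  0.01 -0.03 -0.06 -0.08 -0.09 -0.09 -0.1  -0.1  -0.09 -0.09
 -0.08 -0.06 -0.02  0.    0.01  0.07  0.09  0.08]
[ 0.05727437 -0.08193827 -0.00763962] [0.00501422 0.0039731  0.00328999]
t 17.30 p [ 0.4994 -0.2643  0.2833] yaw(y) 4.24 z [ 0. -0. -1.] gap 0.0232 F 41.2 f [-0.7 -0.1 -6.1] q [-0.49  0.21  0.13  1.5  -0.    1.01]
tool mm [5.371e+02 7.650e+01 3.000e-01]
```

```bash
sed -i 's/def stop(a,b,T,t0,ts,N):/def stop(a,b,T,t0,ts,N,net=0):/;s/\[-e,-o,0\]/[-e,-o,.05*net]/' fit.py
python3 - <<'E'
from fit import *
v,a,b=stop(.0573,-.0819,1.217,16.3,17.3,22,76.5);v2=(v*2).round()/2;tr,_,_,A=sim(v2,1.217,a,b);print(v2.tolist(),v2.sum(),A,abs(tr[:,0]).max())
E
```

```text
[0.5, 1.0, 2.0, 3.5, 4.5, 6.0, 6.0, 6.0, 5.0, 3.5, 2.0, 1.0, 0.5, 0.5, 1.5, 3.0, 4.5, 5.5, 6.0, 6.0, 5.0, 3.5] 77.0 0.0015829415977782484 0.10040603448598322
```

```bash
python3 -m pendant '[[0,0,0,5,0.5,0,0],[0,0,0,15,1,0,0],[0,0,0,27.5,2,0,0],[0,0,0,27.5,3.5,0,0],[0,0,0,27.5,4.5,0,0],[0,0,0,27.5,6,0,0],[0,0,0,27.5,6,0,0],[0,0,0,27.5,6,0,0],[0,0,0,27.5,5,0,0],[0,0,0,27.5,3.5,0,0],[0,0,0,27.5,2,0,0]]' ; python3 -m pendant '[[0,0,0,27.5,1,0,0],[0,0,0,27.5,0.5,0,0],[0,0,0,27.5,0.5,0,0],[0,0,0,27.5,1.5,0,0],[0,0,0,27.5,3,0,0],[0,0,0,27.5,4.5,0,0],[0,0,0,27.5,5.5,0,0],[0,0,0,27.5,6,0,0],[0,0,0,27.5,6,0,0],[0,0,0,15,5,0,0],[0,0,0,5,3.5,0,0]]' >/dev/null;  python3 -m pendant '[[0,0,-0.042,0,0,0,0],[0,0,-0.042,0,0,0,0],[0,0,-0.042,0,0,0,0],[0,0,-0.042,0,0,0,0],[0,0,-0.042,0,0,0,0],[0,0,-0.042,0,0,0,0],[0,0,0,0,0,0,0]]' >/dev/null
python3 - <<'E'
from fit import *
st([.536,.277,.283])
from plant import ctrl
F=[];t=[]
for i in range(20):
    t.append(ctrl.state()["time_s"]);F.append(snap("scene")["pixels"])
np.savez("rec4.npz",F=F,t=t);T=snap("top");np.savez("top4.npz",**T)
s=st([.536,.277,.283]);o=proj(S0,s["eef_pos"]-[0,0,.108]);print(o)
a=cv2.resize(F[-1][140:260,340:450],None,fx=3.6,fy=3.6,interpolation=2);b=cv2.resize(T["pixels"][150:270,200:310],None,fx=3.6,fy=3.6,interpolation=2)
cv2.imwrite("pics/s4.png",np.hstack([a,b])[:,:,::-1])
E
```

```text
time_s: 18.4
eef_pos: [0.519, 0.0077, 0.2834]
tcp_rot: [0.68, 0.733, 0.0, -0.0]
force: [0.8, -0.6, -7.0]
finger_gap: 0.0232
finger_force: 41.2
t 20.20 p [0.5365 0.274  0.2835] yaw(y) 18.62 z [-1.e-04 -6.e-04 -1.e+00] gap 0.0236 F 41.2 f [ 0.1 -0.8 -6.3] q [ 0.47  0.28  0.23  1.52 -0.    1.72]
tool mm [3.  0.5 0.5]
t 21.25 p [0.5366 0.275  0.2833] yaw(y) 18.68 z [ 0.  0. -1.] gap 0.0232 F 41.2 f [-0.1  0.9 -6.5] q [ 0.47  0.28  0.23  1.52 -0.    1.72]
tool mm [2.1 0.1 0.3]
[392.75145019 198.22387964]
```

View pics/s4.png

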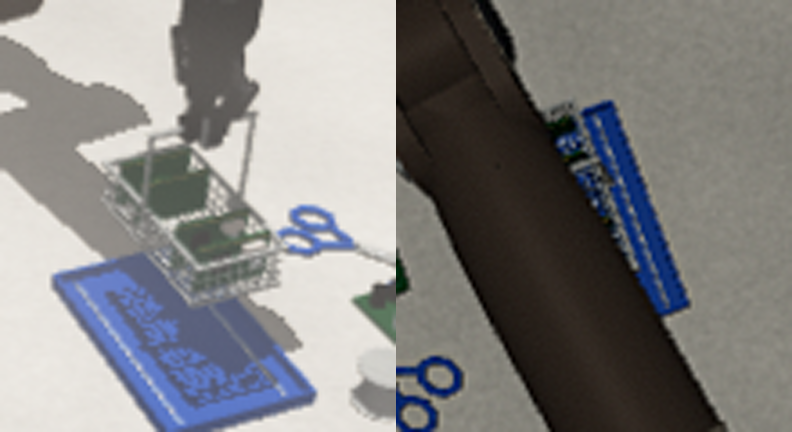

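The left crop shows the basket hanging lined up over the tray; the right shows it mostly hidden by the arm. Now the residual swing.

```bash
cat >> fit.py <<'E'
def swing(F,t,box,T=1.217,k=21.):
    x0,x1,y0,y1=box;G=[np.float32(cv2.cvtColor(np.asarray(f),cv2.COLOR_RGB2GRAY)) for f in F]
    ref=cv2.resize(G[0][y0-6:y1+6,x0-6:x1+6],None,fx=8,fy=8,interpolation=2);dy=[]
    for g in G:
        m=cv2.matchTemplate(ref,cv2.resize(g[y0:y1,x0:x1],None,fx=8,fy=8,interpolation=2),cv2.TM_CCOEFF_NORMED);dy.append(6-cv2.minMaxLoc(m)[3][1]/8)
    th=np.array(dy)/k;f=lambda t,a,b,c:a*np.cos(2*np.pi*t/T)+b*np.sin(2*np.pi*t/T)+c
    p,c=curve_fit(f,t,th,p0=[0,0,0]);return th,p,np.sqrt(np.diag(c))
E
python3 - <<'E'
from fit import *
c,s=np.cos(.326),np.sin(.326)
def fr(th,x=.1,z=.015):
    X=x*np.cos(th)+z*np.sin(th);Z=-x*np.sin(th)+z*np.cos(th);return proj(S0,[.5366+X*c,.275+X*s,.1753+Z])
print(fr(0),fr(.1),fr(-.1))
d=np.load("rec4.npz");t=d["t"]-d["t"][0]
for b in((385,420,200,224),(395,420,196,222)):
    th,p,e=swing(d["F"],t,b);print(th.round(3),p,e)
r=edge(d["F"],(378,388),165,200);print(r.round(2))
E
```

```text
[407.19213445 210.403792  ] [406.95912335 212.81357238] [407.27432528 207.85073252]
[ 0.     0.     0.006  0.006  0.006  0.012  0.012  0.012  0.012  0.006
  0.006  0.006  0.     0.     0.    -0.006 -0.006 -0.006 -0.006 -0.006] [-0.00096023  0.0088354   0.00136588] [0.00064302 0.0006155  0.00044773]
[ 0.     0.     0.006  0.006  0.012  0.012  0.012  0.012  0.012  0.006
  0.006  0.006  0.     0.     0.    -0.006 -0.006 -0.006 -0.006 -0.006] [-0.00060728  0.00919278  0.00167281] [0.00064747 0.00061976 0.00045083]
[181.14 181.06 181.02 181.   181.04 181.09 181.   181.07 181.   181.03
 181.13 181.11 181.18 181.11 181.21 181.31 181.28 181.33 181.31 181.32]
```

```bash
for i in 1 2; do python3 -m pendant '[[0,0,0,0,0,0,0],[0,0,0,0,0,0,0],[0,0,0,0,0,0,0],[0,0,0,0,0,0,0],[0,0,0,0,0,0,0],[0,0,0,0,0,0,0],[0,0,0,0,0,0,0],[0,0,0,0,0,0,0],[0,0,0,0,0,0,0],[0,0,0,0,0,0,0],[0,0,0,0,0,0,0],[0,0,0,0,0,0,0]]' >/dev/null; done; python3 -m pendant '[[0,0,0,0,0,0,0],[0,0,0,0,0,0,0],[0,0,0,0,0,0,0],[0,0,0,0,0,0,0],[0,0,0,0,0,0,0],[0,0,0,0,0,0,0],[0,0,0,0,0,0,0],[0,0,0,0,0,0,0],[0,0,0,0,0,0,0],[0,0,0,0,0,0,0]]' >/dev/null
python3 -m pendant '[[0,0,0,0,0,5,0],[0,0,0,0,0,12,0],[0,0,0,0,0,12,0],[0,0,0,0,0,12,0],[0,0,0,0,0,12,0],[0,0,0,0,0,12,0],[0,0,0,0,0,12,0],[0,0,0,0,0,12,0],[0,0,0,0,0,12,0],[0,0,0,0,0,12,0],[0,0,0,0,0,7,0],[0,0,0,0,0,3,0]]' >/dev/null
python3 - <<'E'
from fit import *
st([.536,.277,.1487])
d=snap("scene");np.savez("scene5.npz",**d)
cv2.imwrite("pics/s5.png",cv2.resize(d["pixels"][150:280,330:450],None,fx=4.5,fy=4.5,interpolation=2)[:,:,::-1])
E
```

```text
t 25.85 p [0.5363 0.2747 0.1592] yaw(y) 18.68 z [-1.2e-03 -6.0e-04 -1.0e+00] gap 0.0235 F 41.1 f [ 0.7  0.6 -5.8] q [ 0.47  0.29 -0.04  1.25 -0.    1.72]
tool mm [ 2.2  0.5 10.5]
```

View pics/s5.png

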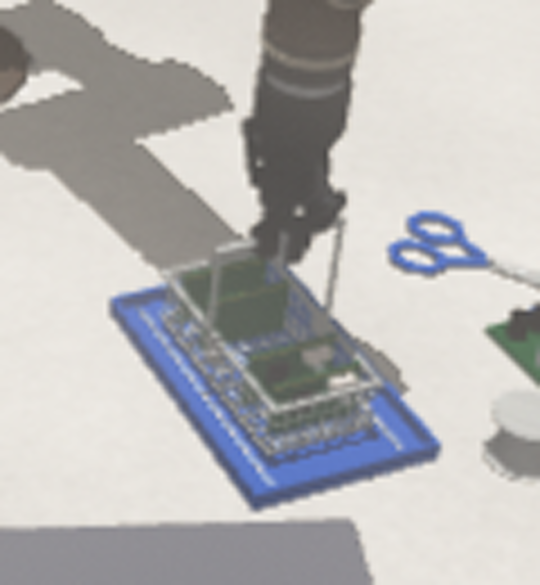

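The basket is level inside the tray outline, with its floor edge at about crop (275,455)–(375,425) and clearance all round. I'll lower the last 10 mm slowly.

```bash
python3 -m pendant '[[0,0,0,0.5,0,2,0],[0,0,0,0.5,0,2,0],[0,0,0,0.5,0,2,0],[0,0,0,0.5,0,1.5,0],[0,0,0,0,0,1,0],[0,0,0,0,0,1,0],[0,0,0,0,0,1,0],[0,0,0,0,0,0,0],[0,0,0,0,0,0,0]]'
```

```text
time_s: 26.8
eef_pos: [0.536, 0.2768, 0.1498]
tcp_rot: [0.583, 0.812, 0.0, 0.0]
force: [0.4, 0.1, -6.4]
finger_gap: 0.0232
finger_force: 41.2
```

Still hanging, so I'll keep going down by small steps and watch the force.

```bash
python3 -m pendant '[[0,0,0,0,0,0.5,0],[0,0,0,0,0,0.5,0],[0,0,0,0,0,0.5,0],[0,0,0,0,0,0,0]]'|grep -E "force|eef"; python3 -m pendant '[[0,0,0,0,0,0.5,0],[0,0,0,0,0,0.5,0],[0,0,0,0,0,0,0]]'|grep -E "force|eef"
```

```text
eef_pos: [0.5361, 0.2771, 0.1493]
force: [-2.9, 1.7, 2.9]
finger_force: 42.3
eef_pos: [0.5361, 0.2773, 0.1492]
force: [-4.6, 1.4, 8.9]
finger_force: 43.3
```

```bash
python3 -m pendant '[[0,0,0,0,0,-0.5,0],[0,0,0,0,0,-0.5,0],[0,0,0,0,0,0,0.5],[0,0,0,0,0,0,0.5],[0,0,0,0,0,-10,0.5],[0,0,0,0,0,-30,0.5],[0,0,0,0,0,-40,0.5],[0,0,0,0,0,-40,0.5],[0,0,0,0,0,-30,0.5],[0,0,0,0,0,0,0.5]]'
python3 - <<'E'
from fit import *
st()
d=snap("scene");np.savez("scene6.npz",**d)
cv2.imwrite("pics/s6.png",cv2.resize(d["pixels"][130:280,320:460],None,fx=4,fy=4,interpolation=2)[:,:,::-1])
E
```

```text
time_s: 28.5
eef_pos: [0.5373, 0.2773, 0.304]
tcp_rot: [0.583, 0.812, 0.004, 0.002]
force: [0.4, -0.2, 0.8]
finger_gap: 0.0426
finger_force: 0.0
t 28.50 p [0.5373 0.2773 0.304 ] yaw(y) 18.67 z [ 0.0077  0.0037 -1.    ] gap 0.0426 F 0.0 f [ 0.4 -0.2  0.8] q [ 0.48  0.28  0.28  1.56 -0.    1.72]
```

View pics/s6.png

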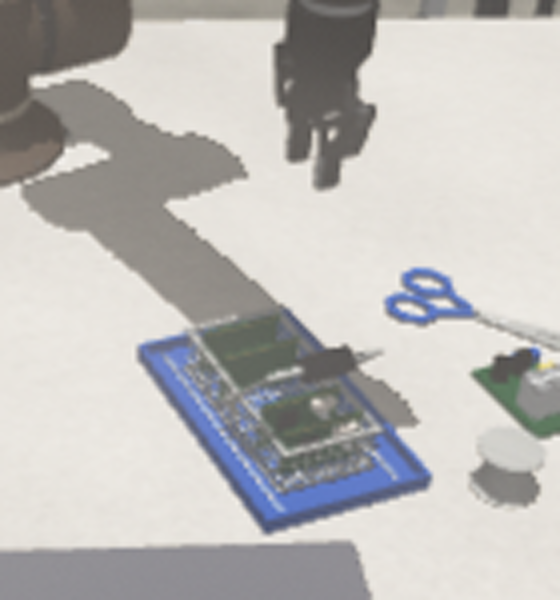

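The basket stands in the middle of the tray with the bail fallen to one side (grip at crop (330,362)) and the gripper clear. I'll let it settle for 1 s and hand in.

```bash
python3 -m pendant '[[0,0,0,0,0,0,0.5],[0,0,0,0,0,0,0.5],[0,0,0,0,0,0,0.5],[0,0,0,0,0,0,0.5],[0,0,0,0,0,0,0.5],[0,0,0,0,0,0,0.5],[0,0,0,0,0,0,0.5],[0,0,0,0,0,0,0.5],[0,0,0,0,0,0,0.5],[0,0,0,0,0,0,0.5]]' >/dev/null
python3 -c "
from plant import order
print(order.sign_off())"
```

```text
the job is handed in; nothing more can be done
None
```

The basket was shaken over the pan with swings of about 25° each side, hung almost still over the tray for over 3 s, set down level in the tray and released, and the job is handed in; sign-off reported no verdict.

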